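# Kit the tray for a probing run

### The arm

A 7-joint arm with a two-finger parallel gripper is mounted at the origin on a cart in front of the work surface, level with it; the furniture and walls round the work are solid. World frame = base frame: x ahead of the robot, y to its left, z up, the work surface at z = 0. Lengths are in mm, angles in degrees, forces in N, time in s.
With the tool pointing down it reaches from about 425 to 875 mm from the base axis. Payload 4.7 kg.
Tool frame: the origin (TCP) lies on the centre line of the jaws, within the pads' length; the fingertips stand 25 mm ahead of it and the grasp point (between the pads) lies 6 mm ahead of it (arm.finger_overhang is the distance from the TCP to the fingertips, in mm); z points along the fingers, y is the line along which they close (so a half turn about z gives the same grasp; the last joint's range is limited). The gripper opens to 85 mm and grips with 20 to 120 N. Pads are 22 mm wide; open, the fingers measure 114 mm over their backs; the gripper's body (76 mm by 85 mm) begins 54 mm behind the grasp point. The pads swing forward as they close: fully open they stand 13 mm farther back than shut.
Start: joints at [-68.004, 18.392, -4.016, 83.108, 1.295, 78.541, -3.26], TCP at [234.955, 606.068, 256.349] pointing down, gripper open.
Joint ranges: [-163.93, 163.93], [-17.29, 119.83], [-79.2, 71.16], [3.27, 140.29], [-89.18, 269.18], [5.43, 117.66], [-154.24, 154.24]. Speed limits (degrees/s): [147.25, 147.25, 180, 180, 180, 180, 180].

### API

Orientations are given as a 3x3 rotation matrix whose columns are the frame's x, y, z axes.
In Python, from bench import arm gives the robot as it stands.
- The arm moves only by the shell command python3 -m handwheel 'ROWS' [OPENING] [FORCE]. ROWS is JSON, a list of rows, each a list of 4 numbers: the shift along the tool's x, y, z in cm, then the turn about the tool's z in rad. A call has 1 to 20 rows; each row is the pose to reach, as a shift and turn from the pose commanded when the call began, along the tool's axes at that moment; what a row does not reach only later rows make up. A row lasts 1/12 s, in which the tool goes at most 41.7 mm and 7.16 degrees, less where a joint would pass 70% of its speed; a pose out of reach is approached as far as the arm can. A call with a gripper value outside its range is refused whole. OPENING is the finger opening in cm, from 0 to 8.54, set as the call begins (- or left out, the last holds). The fingers move at their own pace and stop on an object; FORCE is the grip in N (left out, the last holds). Time passes only in rows, so rows that repeat a pose let the fingers close. It gives the time, the measured TCP pose, the force, the opening and the grip force at its end, in the units of the state.
- arm.get_obs(): the state, without advancing time (a new reading comes with each control period).
- arm.grab_frame(name): name is "scene" or "side" or "wrist"; returns a dict with "frame" (480x640x3 uint8, red, green, blue), "vertical_fov" (degrees; the focal length in pixels is half the picture's height over the tangent of half this angle, whatever the lens; pixels are square), "cx", "cy" (the principal point, pixels), "T" (4x4, takes a point from camera to world coordinates). Camera axes: x right, y down, z forward; pixel columns grow to the right and rows downward; lengths in mm; the calibration is good to about 2 mm. The wrist camera is an equidistant fisheye: a pixel r from the principal point sees the ray r / f radians off the axis. A picture is of the moment at which its call begins. There is no depth.
- arm.close_job(): hands the job in; it is judged then, once.
Trained networks look in a picture, given as the dict that the camera call returned (one of the last four; its "shot" number tells which), for a name from the list of things; names that differ only in an ending like _2 or _b are one class to them, and where a whole thing is asked for, a point or a joint stands for the part that bears it (a point fixed in the world has none). Each returns a list of dicts, best first, with "conf" (0 to 1); they miss things now and then, are a little off and sometimes report something else, mostly with a low value. They report only what shows in the picture. A call takes as long as a camera call. They do not tell look-alikes from the thing itself.
- arm.spot_in(thing, picture): "centre" ([x, y, z] in mm, in the coordinates of the camera as it stood for that picture, good to about 4 mm: the middle of the surface that is visible of it).
- arm.outline_of(thing, picture): "mask" (480x640 bool, what is visible of it).
The state is a dict: "time": time; "q": joint angles; "qd": joint speeds; "joint_efforts": joint torques, N m; "tool_pos": TCP position; "tool_rot": TCP orientation; "wrist_force": force on the tool from outside, world axes, zero at the start; "wrist_torque": the same for the moment, N m; "opening": finger opening in mm; "finger_force": force on a finger pad.
Only numpy, scipy, OpenCV 4.12 (cv2) and the standard library are available. Lean on these libraries where they do the work, as an engineer would, in place of code of your own. Each camera call takes 0.05 s, during which the arm holds its last target. There are 200 camera calls.

### The job

Kit the white tray for the next run on the probe station: put the small square gel box, the short capped needle tube, the glass vial and the T-shaped coax adapter each into the insert whose recess is cut for it, resting flat on the recess floor, the vial standing upright. The straight coax adapter and the long marker pen look similar but do not belong to the kit: leave them where they lie.

Things in the scene. Friction and masses are not known exactly. Their poses are not given: they have to be found in the camera images.
- gel_box: gel box: small flat square box for chips, dark grey with a clear lid, 46 x 46 mm (its x by y), 16 mm high (solid to 15 mm), lying on the table. Origin: centre of its underside; x and y along its sides, z up. 30 g, lid fixed.
- needle_mid (a point): needle tube: smooth short clear tube (looks grey) with a red cap, 77 mm long, 14 mm thick (cap 16 mm, 16 mm long, at its -y end), lying on the table. This point: middle of its length on its axis, about 8 mm above what it lies on; its y runs along the tube. It can roll. 20 g. Grip it with the fingertips just below its axis, so that they stay clear of the recess rim when it is set down.
- vial: glass sample vial with a black screw cap, standing upright, 23 mm diameter, 50 mm high (grip it below 42 mm: the top of the cap is not solid). Origin: centre of its underside, z up. 14 g.
- tee_adapter: coax T-piece of beige-grey metal, lying flat: 30 x 36 mm (x by y), 16 mm high, bars 14 mm thick, axes 8 mm up. The run lies along y at x = +7 mm; its middle nut, 8 mm wide, has a flat face at x = +15 mm. The stem points to -x, flat end at x = -15 mm. Origin: underside, middle of the outline, z up. Can be gripped along x through the origin (nut and stem end, 30 mm). 30 g.
- straight_adapter: look-alike, does not belong: straight coax adapter of the same metal, 36 mm long (y), 14 mm barrel with a 16 mm square nut, no stem, lying on the table. Origin: centre of its underside. Leave it alone.
- marker_pen: look-alike, does not belong: white marker pen with a coloured cap, 135 mm long (y) and 17 mm thick, lying on the table. Origin: centre of its underside. Leave it alone.
- insert_gel: tray insert: fixed grey block 78 x 116 x 11 mm (x, y, z), one of four filling the white tray two by two in any order, long sides parallel. Origin: centre of underside, 3 mm above the table, z up. Top (level with tray lip) 14 mm, black recess floor 9 mm above the table. Recess 5 mm deep, centred: 62 x 62 mm square for the gel box.
- insert_needle: tray insert: fixed grey block 78 x 116 x 11 mm (x, y, z), one of four filling the white tray two by two in any order, long sides parallel. Origin: centre of underside, 3 mm above the table, z up. Top (level with tray lip) 14 mm, black recess floor 9 mm above the table. Recess 5 mm deep, centred: trough 32 (x) by 93 mm (y) for the needle tube.
- insert_vial: tray insert: fixed grey block 78 x 116 x 11 mm (x, y, z), one of four filling the white tray two by two in any order, long sides parallel. Origin: centre of underside, 3 mm above the table, z up. Top (level with tray lip) 14 mm, black recess floor 9 mm above the table. Recess 5 mm deep, centred: round, 40 mm diameter, for the vial.
- insert_tee: tray insert: fixed grey block 78 x 116 x 11 mm (x, y, z), one of four filling the white tray two by two in any order, long sides parallel. Origin: centre of underside, 3 mm above the table, z up. Top (level with tray lip) 14 mm, black recess floor 9 mm above the table. Recess 5 mm deep, centred: rectangle 44 mm (x) by 50 mm (y) for the T-piece.
Not all that is in view belongs to the job. What is shaped like the gel_box but pink or red is not meant.

How it is judged (in metres and radians):
At the end, for the whole second after the job is handed in: Gel box, needle tube, vial and T-piece each rest in their own insert, within 12 mm of the recess centre, down on its floor (2 mm), level to 0.05 rad (tube along its trough to 0.3 rad); the straight adapter and the marker pen lie within 20 mm of where they started (horizontal distance between gel_box and insert_gel below 0.012 m and z of gel_box in the frame of insert_gel between 0.004 and 0.008 m and angle between each of gel_box, vial, tee_adapter's own z axis and vertical below 0.05 rad and horizontal distance between vial and insert_vial below 0.012 m and z of vial in the frame of insert_vial between 0.004 and 0.008 m and horizontal distance between tee_adapter and insert_tee below 0.012 m and z of tee_adapter in the frame of insert_tee between 0.004 and 0.008 m and horizontal distance between needle_mid and insert_needle below 0.012 m and z of needle_mid in the frame of insert_needle between 0.012 and 0.016 m and angle between needle_mid's own y axis and vertical between 1.5208 and 1.6208 rad and angle between the y axis of needle_mid and the y axis of insert_needle, either way round below 0.3 rad and distance of each of straight_adapter, marker_pen from where it was at the start of the episode below 0.02 m); the robot touches nothing.
It fails at once if the straight adapter is carried or pushed away (distance of straight_adapter from where it was at the start of the episode above 0.02 m).
It fails at once if the marker pen is carried or pushed away (distance of marker_pen from where it was at the start of the episode above 0.02 m).
It also fails if it takes over 112 s, if anything falls off the work surface, if the arm or the gripper's body presses on something with over 40 N, if the wrist force passes 120 N, or if a joint passes its speed limit or range.

## Working session

There is one attempt and no reset: what is moved stays moved. The work goes in short steps, Python scripts to look and compute and a shell command to move; the robot and the scene stay as the last step left them, time stands still between calls to the robot, and variables do not carry over. Pictures are saved under pics/ and viewed, at most 14 in all, crops included, and the job is handed in when it is done.

```bash
mkdir -p pics; ls; cat > h.py <<'E'
import numpy as np, cv2
from bench import arm
def f(p): return 240/np.tan(np.radians(p["vertical_fov"]/2))
def world(p,uv,z):
    u,v=uv; F=f(p); d=np.array([(u-p["cx"])/F,(v-p["cy"])/F,1.])
    if p.get("fish"):
        a=d[:2]; r=np.hypot(*a); d=np.array([*(a/r*np.sin(r) if r>0 else a),np.cos(r)])
    T=np.array(p["T"]); d=T[:3,:3]@d; o=T[:3,3]
    return o+d*(z-o[2])/d[2]
def pix(p,X):
    T=np.array(p["T"]); c=T[:3,:3].T@(np.array(X)-T[:3,3]); F=f(p)
    if p.get("fish"):
        r=np.hypot(c[0],c[1]); t=np.arctan2(r,c[2]); k=t/r; return p["cx"]+F*c[0]*k,p["cy"]+F*c[1]*k
    return p["cx"]+F*c[0]/c[2],p["cy"]+F*c[1]/c[2]
def grab(n):
    p=arm.grab_frame(n); p["fish"]=(n=="wrist"); return p
def save(p,name,box=None,s=1):
    im=p["frame"][:,:,::-1]
    if box: x0,y0,x1,y1=box; im=im[y0:y1,x0:x1]
    cv2.imwrite("pics/"+name,cv2.resize(im,None,fx=s,fy=s,interpolation=cv2.INTER_CUBIC))
def tow(p,c): T=np.array(p["T"]); return T[:3,:3]@np.array(c)+T[:3,3]
E
python3 - <<'E'
from h import *
o=arm.get_obs(); print(o["time"],o["tool_pos"],np.round(o["tool_rot"],3))
for n in ["scene","side","wrist"]:
    p=grab(n); save(p,n+"0.png"); print(n,p["vertical_fov"],p["cx"],p["cy"],np.round(p["T"],2).tolist())
    for t in "gel_box needle_mid vial tee_adapter straight_adapter marker_pen insert_gel insert_needle insert_vial insert_tee".split():
        for d in arm.spot_in(t,p)[:4]: 
            w=tow(p,d["centre"]); print(t,round(d["conf"],2),np.round(w),np.round(pix(p,w)))
print(arm.get_obs()["time"])
E
```

```text
pics
0.0 [234.79345292 605.58335713 255.20346816] [[-0.932  0.361 -0.001]
 [ 0.361  0.932 -0.002]
 [-0.    -0.002 -1.   ]]
scene 55.33557828864886 319.82258216295384 241.57391026603872 [[0.89, -0.35, 0.28, 270.79], [-0.45, -0.7, 0.56, -560.08], [-0.0, -0.62, -0.78, 791.01], [0.0, 0.0, 0.0, 1.0]]
gel_box 0.87 [632.  98.  13.] [333. 199.]
gel_box 0.64 [ 427. -137.   13.] [296. 311.]
gel_box 0.6 [443.  92.  18.] [259. 227.]
gel_box 0.57 [ 620. -135.   17.] [380. 272.]
needle_mid 0.47 [535.  38.  13.] [307. 230.]
vial 0.64 [440. -28.  33.] [278. 262.]
straight_adapter 0.42 [ 454. -370.   17.] [369. 413.]
marker_pen 0.63 [ 556. -185.   15.] [366. 304.]
marker_pen 0.61 [ 452. -373.   19.] [369. 415.]
marker_pen 0.22 [559. -61.  15.] [337. 258.]
insert_gel 0.98 [495. 218.  17.] [259. 184.]
insert_needle 0.71 [487. 297.  13.] [244. 166.]
insert_needle 0.47 [608. 236.  12.] [299. 166.]
insert_vial 0.61 [603. 311.  11.] [285. 150.]
insert_tee 0.67 [610. 233.  12.] [300. 167.]
insert_tee 0.33 [604. 310.  11.] [285. 150.]
side 47.92179971604401 319.1446457323835 241.52890897903296 [[0.95, -0.17,
[... 553 characters left out ...]
1. 226.  17.] [274. 202.]
insert_gel 0.39 [444. -21.  30.] [275. 252.]
insert_needle 0.61 [483. 302.  17.] [260. 191.]
insert_vial 0.28 [ 556. -187.   12.] [357. 294.]
insert_tee 0.71 [611. 236.  16.] [316. 194.]
wrist 65.70646984690485 316.1020744761007 234.97424666651318 [[0.36, 0.89, 0.29, 160.3], [0.93, -0.34, -0.11, 635.86], [0.0, 0.31, -0.95, 374.54], [0.0, 0.0, 0.0, 1.0]]
gel_box 0.52 [ 432. -121.   18.] [ 15. 427.]
vial 0.51 [432. -10.  29.] [ 40. 429.]
tee_adapter 0.72 [508. 217.  13.] [151. 445.]
tee_adapter 0.35 [433. -11.  29.] [ 40. 429.]
insert_gel 0.65 [505. 219.  12.] [151. 443.]
insert_needle 0.31 [506. 217.  11.] [151. 443.]
insert_tee 0.61 [555. 206.  11.] [163. 462.]
1.65
```

```bash
python3 - <<'E'
import cv2
a=cv2.imread("pics/scene0.png")[130:330,215:415]; b=cv2.imread("pics/side0.png")[160:320,225:425]
cv2.imwrite("pics/sc.png",cv2.resize(a,None,fx=3,fy=3,interpolation=cv2.INTER_CUBIC))
cv2.imwrite("pics/sd.png",cv2.resize(b,None,fx=3.6,fy=3.6,interpolation=cv2.INTER_CUBIC))
E
```

```text
(no output)
```

View pics/scene0.png

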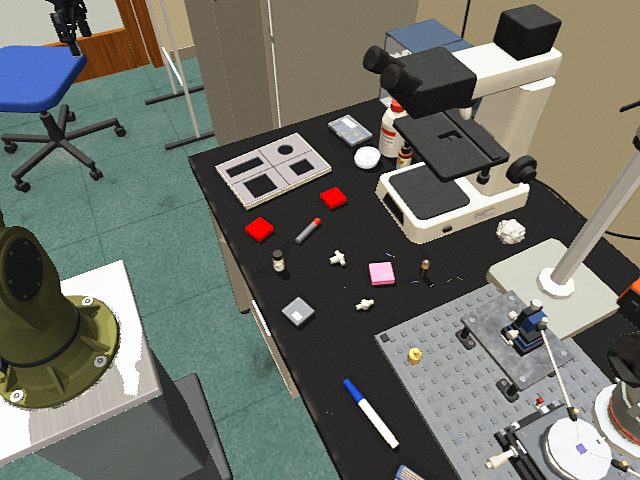

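View pics/sc.png

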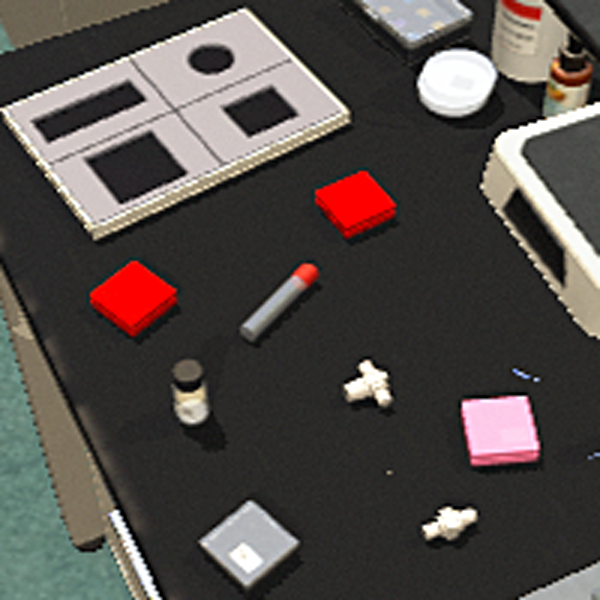

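View pics/sd.png

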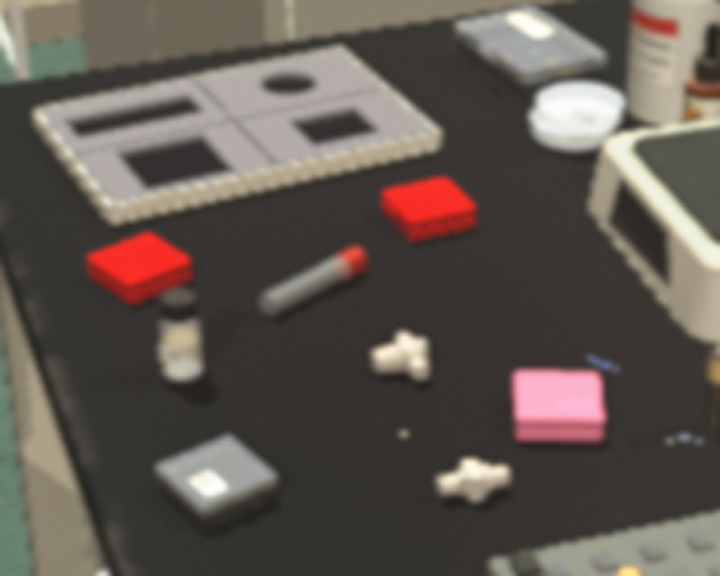

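The scene image shows these:
- **Gel box:** the dark grey one at scene (297,311). The reds at (260,229) and (333,199) and the pink one at (381,272) are decoys.
- **Needle tube:** (307,231). The marker pen is the long white one at (372,412).
- **Vial:** (278,261).
- **Adapters:** the tee, with its stem, is at (338,258). The straight adapter is at (365,305).
- **Recesses:** needle (244,167), gel (260,184), vial (285,150), tee (302,167).

Next I'll survey from above with the wrist camera.

```bash
python3 -m handwheel '[[-48.4,-46.2,-4,-0.37],[-48.4,-46.2,-4,-0.37],[-48.4,-46.2,-4,-0.37],[-48.4,-46.2,-4,-0.37],[-48.4,-46.2,-4,-0.37],[-48.4,-46.2,-4,-0.37],[-48.4,-46.2,-4,-0.37],[-48.4,-46.2,-4,-0.37],[-48.4,-46.2,-4,-0.37],[-48.4,-46.2,-4,-0.37],[-48.4,-46.2,-4,-0.37],[-48.4,-46.2,-4,-0.37],[-48.4,-46.2,-4,-0.37],[-48.4,-46.2,-4,-0.37],[-48.4,-46.2,-4,-0.37],[-48.4,-46.2,-4,-0.37],[-48.4,-46.2,-4,-0.37],[-48.4,-46.2,-4,-0.37],[-48.4,-46.2,-4,-0.37],[-48.4,-46.2,-4,-0.37]]'
python3 - <<'E'
from h import *
o=arm.get_obs(); print(o["time"],o["tool_pos"],np.round(o["tool_rot"],3),o["q"],arm.finger_overhang,o["opening"])
p=grab("wrist"); save(p,"w1.png"); print(np.round(p["T"],2).tolist())
import pickle; pickle.dump(p,open("w1.pkl","wb"))
E
```

```text
time: 3.32
tool_pos: [518.9, 2.2, 296.1]
tool_rot: [[-1.0, -0.003, -0.001], [-0.003, 1.0, 0.001], [0.001, 0.001, -1.0]]
wrist_force: [-1.0, 0.3, -0.2]
opening: 85.3
finger_force: 0.0
3.3167 [518.85076608   2.22403478 296.11623757] [[-1.    -0.003 -0.001]
 [-0.003  1.     0.001]
 [ 0.001  0.001 -1.   ]] [-29.74521828   0.77839728  27.049198    98.98723069  -0.40837507
  80.34770288  87.53168858] 25.0 85.28792940211032
[[-0.0, 0.95, 0.31, 438.81], [1.0, 0.0, 0.0, 2.58], [0.0, 0.31, -0.95, 414.36], [0.0, 0.0, 0.0, 1.0]]
```

View pics/w1.png

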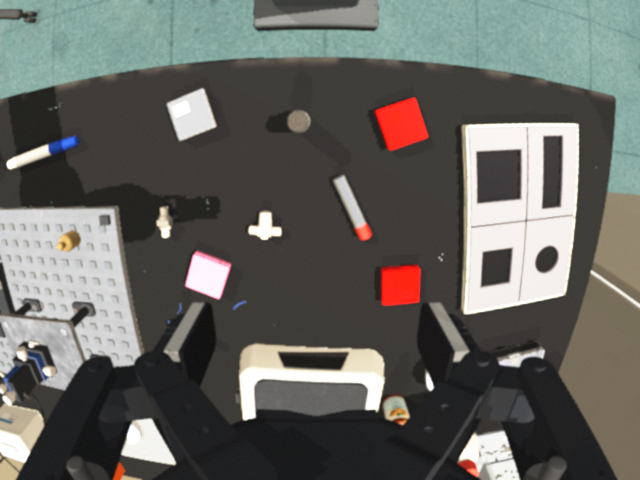

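Everything needed is in view in the wrist picture:
- **Objects:** gel box (192,114), vial (298,121), needle tube (352,208) with its cap at (363,232), tee (265,226) with its stem pointing up, straight adapter (165,222), marker (42,152).
- **Recesses:** gel (499,175), needle (552,171), tee (496,267), vial (546,259).

I'll measure by rectifying the image.

```bash
cat >> h.py <<'E'
def blob(p,z,c,R,test):
    """rectify p at height z on a 0.5mm grid about c (world xy), threshold by test(hsv), blob nearest the centre -> contour in world mm"""
    g=np.arange(-R,R+.1,.5); X,Y=np.meshgrid(c[0]+g,c[1]+g)
    T=np.array(p["T"]); P=np.stack([X,Y,np.full_like(X,z)],-1)-T[:3,3]; C=P@T[:3,:3]; F=f(p)
    if p["fish"]:
        r=np.hypot(C[...,0],C[...,1]); k=np.arctan2(r,C[...,2])/np.maximum(r,1e-9)
    else: k=1/C[...,2]
    im=cv2.remap(p["frame"],(p["cx"]+F*C[...,0]*k).astype(np.float32),(p["cy"]+F*C[...,1]*k).astype(np.float32),cv2.INTER_LINEAR)
    hsv=cv2.cvtColor(im,cv2.COLOR_RGB2HSV).astype(int)
    m=test(hsv[...,0],hsv[...,1],hsv[...,2]).astype(np.uint8)
    cs,_=cv2.findContours(m,cv2.RETR_EXTERNAL,cv2.CHAIN_APPROX_NONE)
    cs=[k for k in cs if cv2.contourArea(k)>150]
    if not cs: return im,m,None,None
    k=max(cs,key=lambda k:cv2.pointPolygonTest(k,(len(g)/2,len(g)/2),True)).astype(np.float32)[:,0,:]*.5-R+np.array(c[:2],np.float32)
    return im,m,k,cv2.minAreaRect(k.astype(np.float32))
E
python3 - <<'E'
from h import *
import pickle; p=pickle.load(open("w1.pkl","rb"))
br=lambda h,s,v:v>75
dk=lambda h,s,v:v<90
L=[("gel",(192,114),15,45,br),("vial",(298,121),46,25,lambda h,s,v:v>60),("needle",(352,208),8,60,br),("tee",(265,226),8,30,br),("str",(165,222),8,30,br),
("i_gel",(499,175),11.5,50,dk),("i_needle",(552,171),11.5,60,dk),("i_tee",(496,267),11.5,40,dk),("i_vial",(546,259),11.5,30,dk)]
ims=[]
for n,uv,z,R,t in L:
    c=world(p,uv,z); im,m,k,r=blob(p,z,c,R,t); 
    M=cv2.moments(k.astype(np.float32)); print(n,np.round(c[:2]),"rect",np.round(r[0],1),np.round(r[1],1),round(r[2],1),"cent",np.round([M["m10"]/M["m00"],M["m01"]/M["m00"]],1))
    ims.append(np.hstack([cv2.resize(im,(130,130)),cv2.resize(np.dstack([m*255]*3),(130,130))]))
ims.append(ims[0]*0)
cv2.imwrite("pics/rect.png",np.vstack([np.hstack(ims[i:i+3]) for i in (0,3,6)])[:,:,::-1])
E
```

```text
gel [ 432. -133.] rect [ 431.6 -134.5] [49.9 50. ] 17.5 cent [ 431.7 -134.4]
vial [443. -15.] rect [443.2 -14.6] [50. 50.] 90.0 cent [446.6 -12.2]
needle [541.  44.] rect [541.2  45.7] [83.6 19.1] 24.4 cent [542.3  45.4]
tee [562. -55.] rect [564.7 -57.8] [38.4 38.8] 31.4 cent [563.4 -55.8]
str [ 557. -179.] rect [ 557.5 -180.5] [23. 42.] 90.0 cent [ 557.9 -179.9]
i_gel [496. 220.] rect [496.8 220.8] [59.3 58.9] 6.8 cent [496.8 220.8]
i_needle [486. 300.] rect [487.2 300.7] [90.1 28. ] 6.7 cent [487.2 300.7]
i_tee [614. 235.] rect [614.5 234.8] [46.5 40.7] 6.7 cent [614.4 234.9]
i_vial [605. 314.] rect [605.  314.7] [34.5 35. ] 90.0 cent [604.9 314.7]
```

View pics/rect.png

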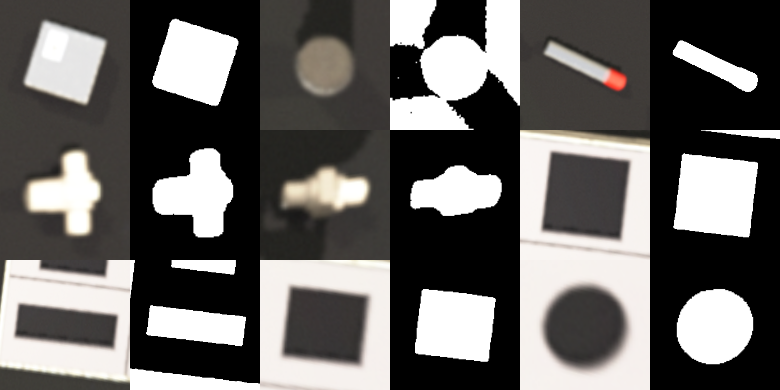

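```bash
python3 -m handwheel '[[1.9,-8.2,10,0],[1.9,-8.2,23,0],[1.9,-8.2,23,0],[1.9,-8.2,23,0],[1.9,-8.2,23,0],[1.9,-8.2,24,0],[1.9,-8.2,25,0],[1.9,-8.2,25.5,0],[1.9,-8.2,26,0],[1.9,-8.2,26.2,0],[1.9,-8.2,26.2,0],[1.9,-8.2,26.2,0]]' 1.5 20; python3 -m handwheel '[[0,0,0.1,0],[0,0,0.2,0],[0,0,0.3,0],[0,0,0.4,0],[0,0,0.5,0],[0,0,0.5,0]]'
```

```text
time: 4.37
tool_pos: [501.8, -80.9, 35.8]
tool_rot: [[-1.0, -0.002, 0.003], [-0.001, 1.0, 0.001], [-0.003, 0.001, -1.0]]
wrist_force: [0.5, 0.1, -0.2]
opening: 15.0
finger_force: 0.0
time: 4.87
tool_pos: [500.1, -81.6, 29.1]
tool_rot: [[-1.0, -0.0, -0.0], [-0.0, 1.0, 0.0], [0.0, 0.0, -1.0]]
wrist_force: [-1.4, 0.0, -0.0]
opening: 15.2
finger_force: 0.0
```

View pics/side0.png

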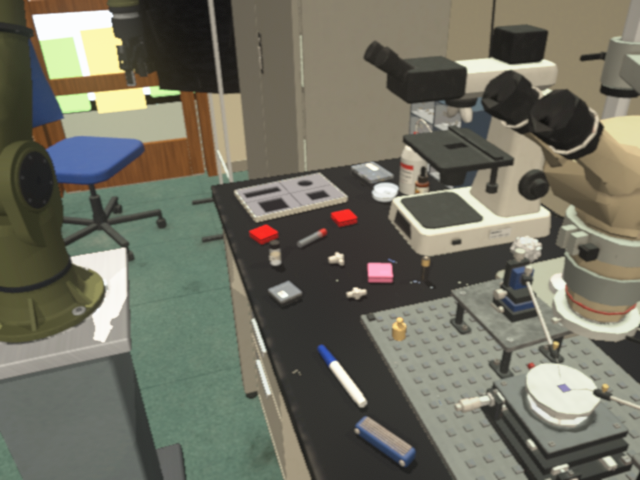

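The side view confirms the same layout. The microscope head overhangs beyond the work area, so I'll triangulate its eyepiece later. First I'll finish the touch-off.

```bash
python3 -m handwheel '[[0,0,0.1,0],[0,0,0.2,0],[0,0,0.3,0],[0,0,0.3,0]]';python3 -m handwheel '[[0,0,0.1,0],[0,0,0.1,0],[0,0,0.1,0]]';python3 -m handwheel '[[0,0,0.1,0],[0,0,0.1,0],[0,0,0.1,0]]'; python3 - <<'E'
from h import *; import pickle
p=pickle.load(open("w1.pkl","rb"))
E
python3 - <<'E'
from h import *
a=grab("scene"); b=grab("side")
def ray(p,uv): 
    F=f(p);T=np.array(p["T"]);d=T[:3,:3]@np.array([(uv[0]-p["cx"])/F,(uv[1]-p["cy"])/F,1]);return T[:3,3],d/np.linalg.norm(d)
o1,d1=ray(a,(372,57));o2,d2=ray(b,(373,52))
s=np.linalg.lstsq(np.stack([d1,-d2],1),o2-o1,rcond=None)[0]; print(o1+s[0]*d1,o2+s[1]*d2)
E
```

```text
time: 5.2
tool_pos: [500.1, -81.6, 26.1]
tool_rot: [[-1.0, -0.0, -0.0], [-0.0, 1.0, 0.0], [0.0, 0.0, -1.0]]
wrist_force: [-0.3, -0.4, -0.5]
opening: 15.2
finger_force: 0.0
time: 5.45
tool_pos: [500.4, -81.7, 25.4]
tool_rot: [[-1.0, -0.0, 0.0], [-0.0, 1.0, 0.0], [-0.0, 0.0, -1.0]]
wrist_force: [-0.4, -0.0, 1.1]
opening: 14.9
finger_force: 0.5
time: 5.7
tool_pos: [500.4, -81.7, 25.3]
tool_rot: [[-1.0, -0.0, -0.0], [-0.0, 1.0, 0.001], [0.0, 0.001, -1.0]]
wrist_force: [-3.1, 0.2, 10.6]
opening: 15.0
finger_force: 5.3
[667.95342125  39.71419306 387.2053621 ] [670.42807749  38.93062046 388.47540024]
```

Touch-off: the fingertips stand 25.3 mm ahead of the TCP. The eyepiece is at about (669,39,387), which is out of the way. Gel box first.

```bash
python3 -m handwheel '[[0,0,-4,0],[6.85,-5.3,-5,-0.305],[6.85,-5.3,-5,-0.305],[6.85,-5.3,-5,-0.305],[6.85,-5.3,-5,-0.305],[6.85,-5.3,-5,-0.305],[6.85,-5.3,-4,-0.305],[6.85,-5.3,-3,-0.305],[6.85,-5.3,-2,-0.305],[6.85,-5.3,-1.2,-0.305],[6.85,-5.3,-0.7,-0.305],[6.85,-5.3,-0.7,-0.305],[6.85,-5.3,-0.7,-0.305]]' 6.6 30; python3 -m handwheel '[[0,0,0,0],[0,0,0,0],[0,0,0,0],[0,0,0,0],[0,0,0,0],[0,0,0,0],[0,0,0,0],[0,0,0,0]]' 4 30
```

```text
time: 6.88
tool_pos: [431.5, -134.7, 30.7]
tool_rot: [[-0.954, -0.3, -0.001], [-0.3, 0.954, -0.0], [0.001, 0.0, -1.0]]
wrist_force: [0.9, 0.1, 0.2]
opening: 65.8
finger_force: 0.0
time: 7.55
tool_pos: [432.5, -134.8, 31.9]
tool_rot: [[-0.954, -0.3, 0.001], [-0.3, 0.954, 0.0], [-0.001, -0.0, -1.0]]
wrist_force: [-0.3, -1.3, 6.8]
opening: 44.8
finger_force: 31.2
```

```bash
python3 -m handwheel '[[0,0,-2,0],[0,0,-5,0],[0,0,-8,0],[-8,15,-8,0.1],[-16.9,31.95,-8,0.188],[-16.9,31.95,-8,0.188],[-16.9,31.95,-8,0.188],[-16.9,31.95,-8,0.188],[-16.9,31.95,-8,0.188],[-16.9,31.95,-8,0.188],[-16.9,31.95,-8,0.188],[-16.9,31.95,-8,0.188],[-16.9,31.95,-8,0.188],[-16.9,31.95,-8,0.188],[-16.9,31.95,-8,0.188],[-16.9,31.95,-8,0.188]]'
python3 - <<'E'
from h import *
p=grab("wrist"); save(p,"w2.png"); o=arm.get_obs(); print(o["opening"],o["finger_force"],o["wrist_force"])
E
```

```text
time: 8.88
tool_pos: [496.8, 218.9, 110.9]
tool_rot: [[-0.993, -0.115, -0.001], [-0.115, 0.993, -0.001], [0.001, -0.001, -1.0]]
wrist_force: [-0.5, 0.3, -0.9]
opening: 44.7
finger_force: 31.1
44.83943571020054 31.09923541545868 [ 0.26480774 -0.82797363  0.43915522]
```

View pics/w2.png

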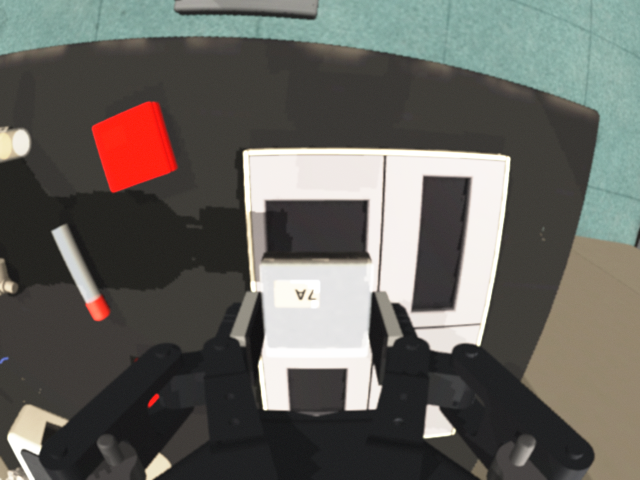

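The gel box is held squarely over its recess, box at (316,300) and recess at (316,230) in the wrist view. Lowering it.

```bash
python3 -m handwheel '[[0,0,3,0],[0,0,5,0],[0,0,6,0],[0,0,6.6,0],[0,0,6.9,0],[0,0,7,0],[0,0,7,0],[0,0,7,0]]'; python3 -m handwheel '[[0,0,0,0],[0,0,0,0],[0,0,0,0],[0,0,0,0]]' 6.2; python3 -m handwheel '[[0,0,-4,0],[0,0,-8,0],[0,0,-12,0],[0,0,-12,0],[0,0,-12,0],[0,0,-12,0]]' 
python3 - <<'E'
from h import *
p=grab("wrist"); save(p,"w3.png",(150,80,560,420),1.5)
im,m,k,r=blob(p,24,(497,221),50,lambda h,s,v:(v>60)&(v<200)); 
for d in arm.spot_in("gel_box",p)[:3]: print(d["conf"],tow(p,d["centre"]))
E
```

```text
time: 9.6
tool_pos: [497.8, 221.2, 42.4]
tool_rot: [[-0.993, -0.117, 0.002], [-0.117, 0.993, 0.001], [-0.002, 0.001, -1.0]]
wrist_force: [0.8, 0.2, -0.0]
opening: 44.9
finger_force: 31.1
time: 9.93
tool_pos: [497.2, 221.0, 41.7]
tool_rot: [[-0.993, -0.117, 0.001], [-0.117, 0.993, 0.0], [-0.001, 0.0, -1.0]]
wrist_force: [-0.4, 0.2, -0.3]
opening: 62.2
finger_force: 0.0
time: 10.43
tool_pos: [496.7, 220.9, 161.2]
tool_rot: [[-0.993, -0.117, -0.0], [-0.117, 0.993, 0.0], [0.0, 0.0, -1.0]]
wrist_force: [0.2, 0.2, -0.5]
opening: 62.2
finger_force: 0.0
0.87 [ 624.11809345 -110.70578008   17.54513058]
0.86 [495.78478274 222.41521184  27.74837044]
0.73 [445.11140095  95.78983993  16.54865773]
```

View pics/w3.png

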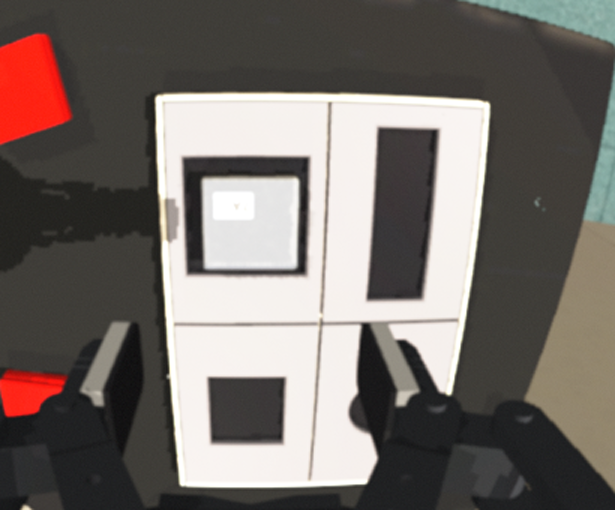

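Gel box sits flat in its recess (crop (250,222), surrounded by black on all sides). Next, the needle tube.

```bash
python3 -m handwheel '[[-2.36,-17.9,5,-0.309],[-2.36,-17.9,7,-0.309],[-2.36,-17.9,7,-0.309],[-2.36,-17.9,7,-0.309],[-2.36,-17.9,7,-0.309],[-2.36,-17.9,7,-0.309],[-2.36,-17.9,8,-0.309],[-2.36,-17.9,8,-0.309]]' 3.4 20
python3 - <<'E'
from h import *
p=grab("wrist"); o=arm.get_obs(); print(o["tool_pos"],o["time"]); 
im,m,k,r=blob(p,8,(541,46),60,lambda h,s,v:(v>75)); print(r)
save(p,"w4.png"); cv2.imwrite("pics/n4.png",np.hstack([im[:,:,::-1],np.dstack([m*255]*3)]))
E
```

```text
time: 11.2
tool_pos: [539.4, 46.3, 78.5]
tool_rot: [[-0.911, -0.413, -0.005], [-0.413, 0.911, -0.0], [0.004, 0.002, -1.0]]
wrist_force: [-0.9, 0.3, -0.1]
opening: 34.3
finger_force: 0.0
[539.79249836  47.19614731  79.37750217] 11.25
((541.95361328125, 45.267059326171875), (84.02116394042969, 17.355993270874023), 24.775142669677734)
```

View pics/n4.png

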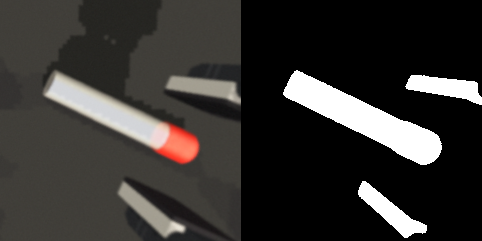

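The tube is confirmed: axis at 24.8°, centre near (541.6,45.5), cap at (180,145) in the crop. Grasping it.

```bash
python3 -m handwheel '[[0,0,2.5,0],[0,0,4,0],[0,0,4.7,0],[0,0,4.95,0],[0,0,4.95,0],[0,0,4.95,0]]'; python3 -m handwheel '[[0,0,0,0],[0,0,0,0],[0,0,0,0],[0,0,0,0],[0,0,0,0],[0,0,0,0]]' 1 25;  python3 -m handwheel '[[0,0,-1.5,0],[0,0,-4,0],[0,0,-5,0],[0,0,-5,0],[0,0,-5,0]]'
```

```text
time: 11.75
tool_pos: [542.0, 46.6, 32.6]
tool_rot: [[-0.91, -0.414, 0.001], [-0.414, 0.91, 0.0], [-0.001, -0.0, -1.0]]
wrist_force: [-0.2, 0.2, 0.1]
opening: 33.9
finger_force: 0.0
time: 12.25
tool_pos: [542.2, 46.0, 32.8]
tool_rot: [[-0.911, -0.413, 0.002], [-0.413, 0.911, 0.001], [-0.002, -0.0, -1.0]]
wrist_force: [-0.5, -0.2, 5.6]
opening: 12.6
finger_force: 24.6
time: 12.67
tool_pos: [541.6, 46.0, 81.9]
tool_rot: [[-0.911, -0.413, 0.001], [-0.413, 0.911, 0.001], [-0.001, 0.0, -1.0]]
wrist_force: [-0.0, 0.1, -0.5]
opening: 12.3
finger_force: 24.7
```

```bash
python3 -m handwheel '[[-3,13,-3,0.15],[-5.6,25.45,-3,0.309],[-5.6,25.45,-3,0.309],[-5.6,25.45,-3,0.309],[-5.6,25.45,-3,0.309],[-5.6,25.45,-3,0.309],[-5.6,25.45,-3,0.309],[-5.6,25.45,-2,0.309],[-5.6,25.45,-1,0.309],[-5.6,25.45,0,0.309],[-5.6,25.45,0,0.309],[-5.6,25.45,0,0.309]]'
python3 - <<'E'
from h import *
p=grab("wrist"); o=arm.get_obs(); print(o["opening"],o["tool_pos"])
im,m,k,r=blob(p,57,(487,301),60,lambda h,s,v:(v>75)); 
save(p,"w5.png",(120,60,560,400),1.5)
E
```

```text
time: 13.67
tool_pos: [486.9, 298.2, 80.1]
tool_rot: [[-0.993, -0.114, -0.002], [-0.114, 0.993, -0.003], [0.003, -0.002, -1.0]]
wrist_force: [-0.2, 0.2, 0.8]
opening: 12.4
finger_force: 24.7
12.12276330570578 [487.41071594 298.8857831   81.04246767]
```

View pics/w5.png

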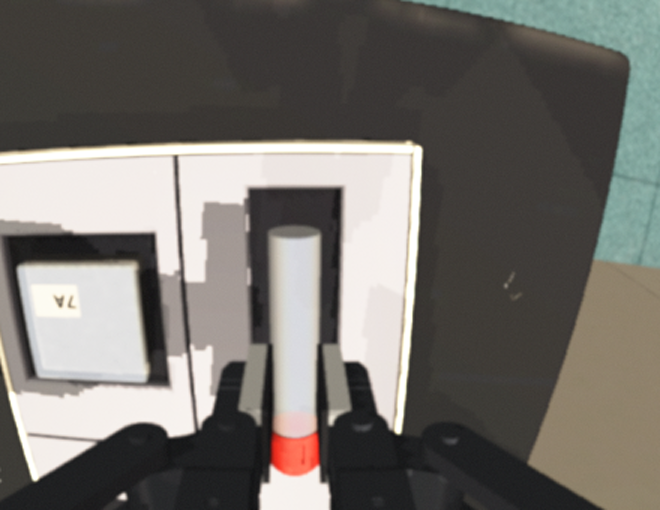

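Tube held, parallel to and centred over the trough (crop column 295). Lowering it.

```bash
python3 -m handwheel '[[0,0,2,0],[0,0,3.2,0],[0,0,3.7,0],[0,0,3.9,0],[0,0,3.95,0],[0,0,4,0],[0,0,4,0],[0,0,4,0]]'
```

```text
time: 14.38
tool_pos: [487.6, 301.1, 42.4]
tool_rot: [[-0.993, -0.117, 0.001], [-0.117, 0.993, 0.001], [-0.001, 0.001, -1.0]]
wrist_force: [-0.1, -0.4, -0.5]
opening: 12.1
finger_force: 24.7
```

```bash
python3 -m handwheel '[[0,0,0.05,0],[0,0,0.1,0],[0,0,0.1,0]]'; python3 -m handwheel '[[0,0,0,0],[0,0,0,0],[0,0,0,0]]' 3.2; python3 -m handwheel '[[0,0,-4,0],[0,0,-8,0],[0,0,-11,0],[0,0,-11,0],[0,0,-11,0],[0,0,-11,0]]' 
python3 - <<'E'
from h import *
p=grab("wrist"); save(p,"w6.png",(150,80,560,420),1.5)
im,m,k,r=blob(p,17,(487,301),45,lambda h,s,v:((v>75)&(v<205))|((s>120)&(v>100)))
cv2.imwrite("pics/n6.png",cv2.resize(np.hstack([im[:,:,::-1],np.dstack([m*255]*3)]),None,fx=2,fy=2));print(r)
E
```

```text
time: 14.63
tool_pos: [487.6, 301.1, 41.9]
tool_rot: [[-0.993, -0.117, 0.001], [-0.117, 0.993, 0.001], [-0.001, 0.001, -1.0]]
wrist_force: [-0.6, -1.0, 4.1]
opening: 12.4
finger_force: 25.0
time: 14.88
tool_pos: [487.1, 300.7, 40.7]
tool_rot: [[-0.993, -0.117, -0.0], [-0.117, 0.993, -0.0], [0.0, -0.0, -1.0]]
wrist_force: [-1.2, 0.3, -0.6]
opening: 32.2
finger_force: 0.0
time: 15.38
tool_pos: [486.6, 300.5, 150.2]
tool_rot: [[-0.993, -0.117, -0.001], [-0.117, 0.993, -0.0], [0.001, -0.0, -1.0]]
wrist_force: [-0.0, 0.6, -1.0]
opening: 32.1
finger_force: 0.0
((486.37640380859375, 302.51983642578125), (82.52790832519531, 17.37088966369629), 5.865971088409424)
```

View pics/n6.png

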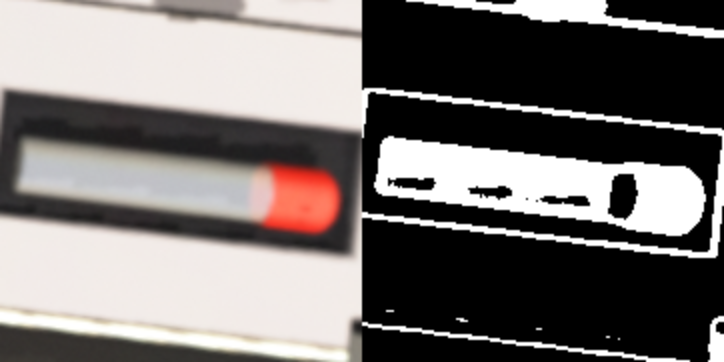

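The tube lies in its trough, centred within about 2 mm and angled 5.9° against 6.7°. Next, the vial.

```bash
python3 -m handwheel '[[4,-16,1,0],[8.1,-30.75,1,0],[8.1,-30.75,1,0],[8.1,-30.75,1,0],[8.1,-30.75,1,0],[8.1,-30.75,1,0],[8.1,-30.75,1,0],[8.1,-30.75,1,0],[8.1,-30.75,1,0],[8.1,-30.75,1,0],[8.1,-30.75,1,0]]' 4.8 20
python3 - <<'E'
from h import *
p=grab("wrist"); o=arm.get_obs(); print(o["tool_pos"])
im,m,k,r=blob(p,50,(443,-14),30,lambda h,s,v:v>60)
cv2.imwrite("pics/v7.png",cv2.resize(im[:,:,::-1],None,fx=3,fy=3))
E
```

```text
time: 16.35
tool_pos: [442.0, -13.4, 139.9]
tool_rot: [[-0.993, -0.117, -0.002], [-0.117, 0.993, 0.0], [0.002, 0.0, -1.0]]
wrist_force: [0.0, 0.7, 0.2]
opening: 48.0
finger_force: 0.0
[442.29578073 -12.90181359 140.06872268]
```

View pics/v7.png

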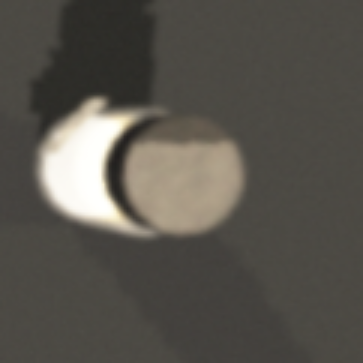

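The vial cap is centred at (443.3,-15.1), as expected. Gripping it.

```bash
python3 -m handwheel '[[0,-0.05,4,0],[0,-0.05,7,0],[0,-0.05,9,0],[0,-0.05,10,0],[0,-0.05,10.35,0],[0,-0.05,10.35,0],[0,-0.05,10.35,0]]'; python3 -m handwheel '[[0,0,0,0],[0,0,0,0],[0,0,0,0],[0,0,0,0],[0,0,0,0],[0,0,0,0]]' 1.8 25;  python3 -m handwheel '[[0,0,-1.5,0],[0,0,-4,0],[0,0,-7,0],[0,0,-7,0],[0,0,-7,0]]'
```

```text
time: 16.98
tool_pos: [443.7, -14.1, 38.1]
tool_rot: [[-0.993, -0.118, 0.001], [-0.118, 0.993, 0.0], [-0.001, 0.0, -1.0]]
wrist_force: [1.0, -0.5, 0.2]
opening: 48.1
finger_force: 0.0
time: 17.48
tool_pos: [443.8, -14.4, 38.5]
tool_rot: [[-0.993, -0.117, 0.002], [-0.117, 0.993, 0.001], [-0.002, 0.001, -1.0]]
wrist_force: [-1.9, 0.5, 5.6]
opening: 22.1
finger_force: 24.5
time: 17.9
tool_pos: [444.2, -14.4, 109.1]
tool_rot: [[-0.993, -0.117, 0.004], [-0.117, 0.993, 0.002], [-0.005, 0.001, -1.0]]
wrist_force: [0.3, 0.1, -0.4]
opening: 22.2
finger_force: 24.6
```

```bash
python3 -m handwheel '[[-8,13,0,0],[-19.9,30.8,0,0],[-19.9,30.8,0,0],[-19.9,30.8,0,0],[-19.9,30.8,0,0],[-19.9,30.8,0,0],[-19.9,30.8,0,0],[-19.9,30.8,0,0],[-19.9,30.8,0,0],[-19.9,30.8,0,0],[-19.9,30.8,0,0],[-19.9,30.8,0,0],[-19.9,30.8,3,0],[-19.9,30.8,3,0],[-19.9,30.8,3,0]]'
python3 - <<'E'
from h import *
p=grab("wrist"); o=arm.get_obs(); print(o["tool_pos"],o["opening"]); save(p,"w8.png",(150,80,490,420),1.7)
E
```

```text
time: 19.15
tool_pos: [602.7, 311.9, 75.5]
tool_rot: [[-0.993, -0.115, -0.004], [-0.115, 0.993, -0.003], [0.005, -0.002, -1.0]]
wrist_force: [0.2, -0.0, 0.0]
opening: 22.1
finger_force: 24.6
[603.79286337 312.72452457  77.15888858] 22.313505740164047
```

View pics/w8.png

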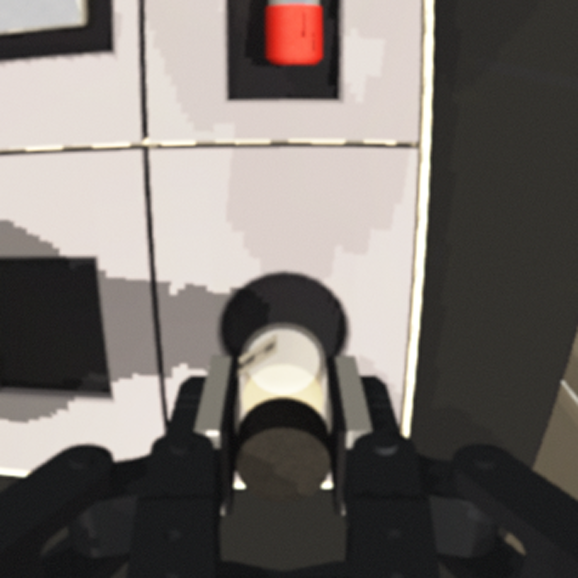

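Vial upright in the jaws over the round recess (both at crop column 284). Lowering it.

```bash
python3 -m handwheel '[[0,0,1.5,0],[0,0,2.4,0],[0,0,2.8,0],[0,0,3,0],[0,0,3.1,0],[0,0,3.1,0],[0,0,3.1,0]]';  python3 -m handwheel '[[0,0,0.05,0],[0,0,0.1,0],[0,0,0.1,0]]'
```

```text
time: 19.78
tool_pos: [603.6, 314.0, 47.6]
tool_rot: [[-0.993, -0.117, -0.002], [-0.117, 0.993, -0.001], [0.002, -0.0, -1.0]]
wrist_force: [-4.4, -3.0, 9.1]
opening: 22.0
finger_force: 25.5
time: 20.03
tool_pos: [603.7, 314.1, 47.6]
tool_rot: [[-0.993, -0.117, -0.002], [-0.117, 0.993, -0.0], [0.002, -0.0, -1.0]]
wrist_force: [-6.2, -3.3, 13.1]
opening: 22.4
finger_force: 25.9
```

```bash
python3 -m handwheel '[[0,0,-0.05,0],[0,0,-0.1,0],[0,0,-0.1,0],[0,0,-0.1,0]]' 4.2; python3 -m handwheel '[[0,0,-4,0],[0,0,-8,0],[0,0,-12,0],[2,-4,-12,0],[4,-8,-12,0],[5,-8,-12,0],[5,-8,-12,0],[5,-8,-12,0]]' 
python3 - <<'E'
from h import *
p=grab("wrist"); o=arm.get_obs(); print(o["tool_pos"])
save(p,"w9.png",(150,150,640,480),1.5)
for n in ("vial","insert_vial"):
  for d in arm.spot_in(n,p)[:3]: print(n,d["conf"],tow(p,d["centre"]))
E
```

```text
time: 20.37
tool_pos: [604.2, 314.6, 46.0]
tool_rot: [[-0.993, -0.117, -0.0], [-0.117, 0.993, -0.0], [0.0, -0.0, -1.0]]
wrist_force: [-0.1, -0.3, 0.3]
opening: 41.8
finger_force: 0.0
time: 21.03
tool_pos: [563.9, 228.7, 166.6]
tool_rot: [[-0.993, -0.116, 0.0], [-0.116, 0.993, 0.001], [-0.0, 0.001, -1.0]]
wrist_force: [-0.5, 0.8, 0.5]
opening: 42.2
finger_force: 0.0
[564.07482826 229.85427589 166.45944657]
vial 0.59 [597.0447751  312.65293273  49.39458603]
insert_vial 0.89 [581.14309917 311.33909024  14.51650522]
```

View pics/w9.png

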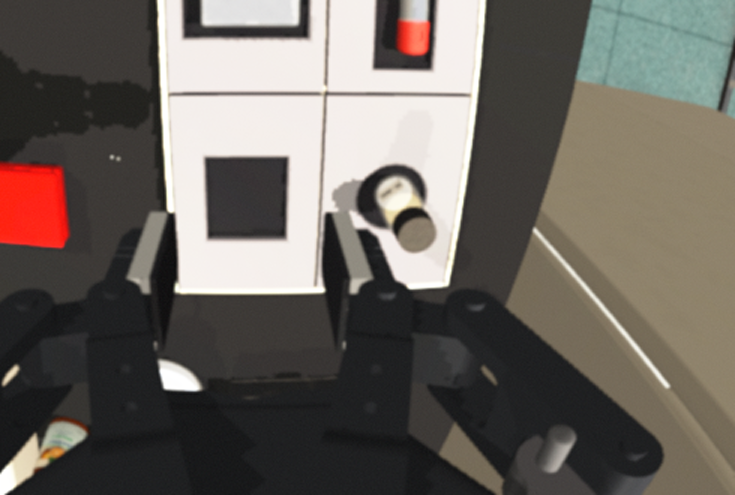

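The vial stands upright in the round recess, with its base inside at crop (392,190). Now to hover over the tee, the piece with the stem at w1 (265,226), and fit its pose numerically.

```bash
python3 -m handwheel '[[3.65,-28.3,2,1.716],[3.65,-28.3,2,1.716],[3.65,-28.3,2,1.716],[3.65,-28.3,2,1.716],[3.65,-28.3,2,1.716],[3.65,-28.3,2,1.716],[3.65,-28.3,2,1.716],[3.65,-28.3,2,1.716],[3.65,-28.3,2,1.716],[3.65,-28.3,2,1.716],[3.65,-28.3,2,1.716],[3.65,-28.3,2,1.716],[3.65,-28.3,2,1.716],[3.65,-28.3,2,1.716],[3.65,-28.3,2,1.716],[3.65,-28.3,2,1.716],[3.65,-28.3,2,1.716]]' 4.8 20
cat > tee.py <<'E'
from h import *
from scipy.optimize import minimize
import pickle
def shape(c,a,w,g,R,ctr):
    # tee outline polygon at nominal, dims grown by w
    P=[(-15-w,-7-w),(0-w,-7-w),(0-w,-18-w),(14+w,-18-w),(14+w,-4-w),(15+w,-4-w),(15+w,4+w),(14+w,4+w),(14+w,18+w),(0-w,18+w),(0-w,7+w),(-15-w,7+w)]
    P=np.array(P); ca,sa=np.cos(a),np.sin(a); Q=P@np.array([[ca,sa],[-sa,ca]])+c
    m=np.zeros((len(g),len(g)),np.float32); cv2.fillPoly(m,[np.round((Q-ctr+R)/.5*16).astype(np.int32)],1.0,shift=4); return cv2.GaussianBlur(m,(0,0),2)
def fit(p,z,ctr,R,thr,a0):
    im,m,k,r=blob(p,z,ctr,R,lambda h,s,v:v>thr); g=np.arange(-R,R+.1,.5); m2=np.zeros_like(m)
    cv2.fillPoly(m2,[np.round((k-np.array(ctr)+R)/.5).astype(np.int32)],1)
    M=cv2.GaussianBlur(m2.astype(np.float32),(0,0),2)
    c=lambda q:float(((shape(q[:2],q[2]/30,q[3],g,R,np.array(ctr))-M)**2).sum())
    s=minimize(c,[*k.mean(0),a0*30,1],method="Nelder-Mead",options=dict(initial_simplex=[[*(np.array([*k.mean(0),a0*30,1])+d)] for d in ([0,0,0,0],[4,0,0,0],[0,4,0,0],[0,0,5,0],[0,0,0,1.5])],maxiter=600))
    return np.round(s.x[:2],1),round(np.degrees(s.x[2]/30),1),round(s.x[3],1),round(s.fun),round(M.sum())
if __name__=="__main__":
    p=pickle.load(open("w1.pkl","rb")); print(fit(p,8,(563,-56),32,90,0))
    p=grab("wrist"); pickle.dump(p,open("w10.pkl","wb")); o=arm.get_obs(); print(o["tool_pos"],o["tool_rot"],o["q"],o["time"])
    for t in (90,120): print(fit(p,8,(562,-56),32,t,0))
E
python3 tee.py
```

```text
time: 22.6
tool_pos: [561.2, -55.6, 146.2]
tool_rot: [[0.025, 1.0, -0.0], [1.0, -0.025, -0.0], [-0.0, -0.0, -1.0]]
wrist_force: [-0.0, 0.8, -0.1]
opening: 47.8
finger_force: 0.0
(array([560.9, -55.4]), np.float64(-2.3), np.float64(0.9), 182, 3579)
[561.12900855 -55.76920284 146.23490398] [[ 2.53944885e-02  9.99677508e-01 -2.94884888e-05]
 [ 9.99677467e-01 -2.53944959e-02 -2.86786086e-04]
 [-2.87442444e-04 -2.21961918e-05 -9.99999958e-01]] [-34.71859288  15.44597629  43.52748489 104.68108843 -11.71063933
  64.46178894  11.40894685] 22.65
(array([560.2, -56. ]), np.float64(-3.1), np.float64(0.4), 172, 3254)
(array([560. , -56.1]), np.float64(-3.0), np.float64(0.1), 176, 3083)
```

```bash
python3 -m handwheel '[[0,-0.05,4,0.02],[0,-0.05,8,0.02],[0,-0.05,10,0.02],[0,-0.05,11,0.02],[0,-0.05,11.5,0.02],[0,-0.05,11.55,0.02],[0,-0.05,11.55,0.02],[0,-0.05,11.55,0.02]]'; python3 -m handwheel '[[0,0,0,0],[0,0,0,0],[0,0,0,0],[0,0,0,0],[0,0,0,0],[0,0,0,0]]' 2.5 30;  python3 -m handwheel '[[0,0,-1.5,0],[0,0,-4,0],[0,0,-7,0],[0,0,-7,0],[0,0,-7,0]]'
```

```text
time: 23.32
tool_pos: [561.8, -56.2, 32.5]
tool_rot: [[0.048, 0.999, 0.003], [0.999, -0.048, 0.0], [0.0, 0.003, -1.0]]
wrist_force: [0.8, -0.3, -0.5]
opening: 47.9
finger_force: 0.0
time: 23.82
tool_pos: [561.3, -56.0, 32.2]
tool_rot: [[0.048, 0.999, 0.002], [0.999, -0.048, 0.001], [0.001, 0.002, -1.0]]
wrist_force: [-1.0, 0.3, 6.4]
opening: 28.5
finger_force: 29.4
time: 24.23
tool_pos: [561.8, -56.0, 102.8]
tool_rot: [[0.048, 0.999, 0.004], [0.999, -0.048, 0.001], [0.001, 0.004, -1.0]]
wrist_force: [-1.1, -0.7, -0.3]
opening: 28.4
finger_force: 29.9
```

```bash
python3 -m handwheel '[[29.3,3.96,0,-1.737],[29.3,3.96,0,-1.737],[29.3,3.96,0,-1.737],[29.3,3.96,0,-1.737],[29.3,3.96,0,-1.737],[29.3,3.96,0,-1.737],[29.3,3.96,0,-1.737],[29.3,3.96,0,-1.737],[29.3,3.96,0,-1.737],[29.3,3.96,0,-1.737],[29.3,3.96,0,-1.737],[29.3,3.96,0,-1.737],[29.3,3.96,0,-1.737],[29.3,3.96,0,-1.737],[29.3,3.96,0,-1.737],[29.3,3.96,0,-1.737],[29.3,3.96,3,-1.737],[29.3,3.96,3,-1.737],[29.3,3.96,3,-1.737]]'
python3 - <<'E'
from h import *
p=grab("wrist"); o=arm.get_obs(); print(o["tool_pos"],o["opening"])
for t in ("tee_adapter","insert_tee"):
  for d in arm.spot_in(t,p)[:3]: print(t,d["conf"],tow(p,d["centre"]))
E
```

```text
time: 25.82
tool_pos: [612.0, 234.0, 68.7]
tool_rot: [[-0.993, -0.116, -0.005], [-0.116, 0.993, -0.002], [0.005, -0.002, -1.0]]
wrist_force: [-0.2, 0.4, -0.4]
opening: 28.4
finger_force: 29.9
[613.23308697 234.46709867  70.18292157] 28.545286935696595
tee_adapter 0.65 [609.33266335 241.18384102  50.87659634]
tee_adapter 0.29 [532.27726408 223.43549023  19.02410055]
insert_tee 0.92 [585.62331275 229.98970566   8.63221177]
insert_tee 0.16 [596.67355111 308.76153638  45.16590742]
```

```bash
python3 -m handwheel '[[0,0,1.3,0],[0,0,2.2,0],[0,0,2.6,0],[0,0,2.8,0],[0,0,2.9,0],[0,0,2.9,0],[0,0,2.9,0]]';  python3 -m handwheel '[[0,0,0.05,0],[0,0,0.1,0],[0,0,0.1,0]]'
```

```text
time: 26.55
tool_pos: [614.3, 234.8, 42.0]
tool_rot: [[-0.993, -0.118, 0.001], [-0.118, 0.993, 0.0], [-0.001, 0.0, -1.0]]
wrist_force: [0.3, -0.4, -0.2]
opening: 29.0
finger_force: 29.9
time: 26.8
tool_pos: [614.4, 234.8, 41.4]
tool_rot: [[-0.993, -0.118, 0.001], [-0.118, 0.993, 0.0], [-0.001, 0.0, -1.0]]
wrist_force: [0.2, -0.8, 1.9]
opening: 28.7
finger_force: 30.1
```

Contact came at 41.4, against 41.2 expected. Releasing, then backing off toward the base to check all four.

```bash
python3 -m handwheel '[[0,0,0,0],[0,0,0,0],[0,0,0,0],[0,0,0,0]]' 4.4; python3 -m handwheel '[[0,0,-4,0],[0,0,-8,0],[0,0,-12,0],[2,-2,-15,0],[4,-4,-18,0],[6,-6,-20,0],[6,-6,-20,0],[6,-6,-20,0],[6,-6,-20,0]]' 
python3 - <<'E'
from tee import *
p=grab("wrist"); pickle.dump(p,open("w11.pkl","wb")); o=arm.get_obs(); print(o["tool_pos"])
im,m,k,r=blob(p,17,(497,221),45,lambda h,s,v:0*v+((v>90)&(v<250)))
# dark recesses re-measured (filled contour incl. the object) and contents
for n,c,z,R in [("gel",(497,221),24,34),("needle",(487,301),17,45),("tee",(614,235),17,28)]:
    im,m,k,r=blob(p,z,c,R,lambda h,s,v:v>0); hsv=cv2.cvtColor(im,cv2.COLOR_RGB2HSV)
    V=hsv[...,2]; yy,xx=np.mgrid[:V.shape[0],:V.shape[1]]*.5-R; 
    a=np.radians(6.7); u=xx*np.cos(a)+yy*np.sin(a); w=-xx*np.sin(a)+yy*np.cos(a)
    H={"gel":(28,28),"needle":(43,12.5),"tee":(21.5,18.5)}[n]
    sel=(abs(u)<H[0])&(abs(w)<H[1])&(V>90)
    print(n,"content centre",np.round([c[0]+xx[sel].mean(),c[1]+yy[sel].mean()],1),"u",np.round(np.percentile(u[sel],[1,99]),1),"w",np.round(np.percentile(w[sel],[1,99]),1))
    # dark surround
    rec=(abs(u)<H[0]+12)&(abs(w)<H[1]+12)&(V<90); print("  dark u",np.round(np.percentile(u[rec],[2,98]),1),"w",np.round(np.percentile(w[rec],[2,98]),1))
for t in ("gel_box","needle_mid","vial","tee_adapter"):
  for d in arm.spot_in(t,p)[:2]: print(t,round(d["conf"],2),np.round(tow(p,d["centre"]),1))
s=grab("scene")
for t in ("gel_box","needle_mid","vial","tee_adapter","straight_adapter","marker_pen"):
  for d in arm.spot_in(t,s)[:3]: print("scene",t,round(d["conf"],2),np.round(tow(s,d["centre"])))
E
```

```text
time: 27.13
tool_pos: [613.9, 234.7, 40.8]
tool_rot: [[-0.993, -0.118, -0.0], [-0.118, 0.993, 0.0], [0.0, 0.0, -1.0]]
wrist_force: [-0.3, -0.5, 0.7]
opening: 44.1
finger_force: 0.0
time: 27.88
tool_pos: [561.3, 168.7, 240.5]
tool_rot: [[-0.993, -0.118, -0.0], [-0.118, 0.993, 0.001], [-0.0, 0.001, -1.0]]
wrist_force: [-0.2, 0.6, -0.1]
opening: 44.0
finger_force: 0.0
[561.07452047 169.05040436 239.70834944]
gel content centre [496.7 222.8] u [-23.6  23.5] w [-22.6  27.6]
  dark u [-30.   27.5] w [-31.6  25.8]
needle content centre [486.1 303.5] u [-41.3  38. ] w [-6.3 12.3]
  dark u [-44.1  43.4] w [-17.4  11. ]
tee content centre [615.5 238.7] u [-17.6  20.9] w [-14.9  17.6]
  dark u [-24.6  20.7] w [-22.   18.2]
gel_box 0.96 [630.4 106.6  16.5]
gel_box 0.66 [443.9  95.6  15.1]
needle_mid 0.84 [488.2 297.6  24.4]
vial 0.85 [598.7 313.3  43.8]
tee_adapter 0.79 [615.  240.8  24.7]
scene gel_box 0.95 [441.  93.  18.]
scene gel_box 0.79 [492. 217.  22.]
scene gel_box 0.67 [635.  95.  20.]
scene needle_mid 0.52 [480. 298.  18.]
scene vial 0.65 [600. 305.  39.]
scene tee_adapter 0.67 [607. 233.  20.]
scene marker_pen 0.93 [ 456. -372.   17.]
```

```bash
python3 - <<'E'
from tee import *
p=pickle.load(open("w11.pkl","rb"))
for t in (110,140): print(fit(p,17,(615,237),21,t,np.radians(96.7)))
for c,R in (((614.4,235),34),((497,221),42)):
    im,m,k,r=blob(p,14,c,R,lambda h,s,v:(v<90)); cs,_=cv2.findContours(m,cv2.RETR_EXTERNAL,cv2.CHAIN_APPROX_NONE); k=max(cs,key=cv2.contourArea)[:,0,:].astype(np.float32)*.5-R+np.array(c,np.float32); print("recess",cv2.minAreaRect(k))
im,m,k,r=blob(p,24,(497,222),32,lambda h,s,v:v>90); print("gel",r)
im,m,k,r=blob(p,59,(605,315),20,lambda h,s,v:v>0); cv2.imwrite("pics/v.png",im)
E
```

```text
(array([616.4, 241.1]), np.float64(92.6), np.float64(3.0), 428, 4295)
(array([616.8, 241.1]), np.float64(92.1), np.float64(2.6), 749, 3745)
recess ((613.5162353515625, 233.5733642578125), (47.01325988769531, 41.82371520996094), 6.788974761962891)
recess ((496.558837890625, 219.67706298828125), (60.1683349609375, 60.38676834106445), 6.842773914337158)
gel ((496.69940185546875, 221.79541015625), (47.86241149902344, 47.82853698730469), 6.483074188232422)
```

```bash
python3 - <<'E'
from tee import *
p=pickle.load(open("w11.pkl","rb"))
im,m,k,r=blob(p,15,(614,234.8),30,lambda h,s,v:v>0); V=cv2.cvtColor(im,cv2.COLOR_RGB2GRAY)
M=cv2.warpAffine(V,cv2.getRotationMatrix2D((60,60),6.7,1),V.shape[::-1])
d=cv2.resize(M[12:110,10:112],(34,33),interpolation=cv2.INTER_AREA)
for r in d: print("".join(" .:-=+*#%@"[min(9,int(v)//26)] for v in r))
E
```

```text
#********************####****####%
=------------:::---------------=*%
-:.::::::::.........::::::::::.:+%
-::::::::::.........:::::::::..:+%
-::::::::::..........:::::::::.:+%
-:::::::::::.......:::::::::::.:+%
-::::::::....:-=+++++=-:::::::.:+%
-::::::......-*%@@@@@%#=::::::::+%
-:::::.......=#@@@@@@@@+:::::::-+%
-::::.......:+%@@@@@@@@+:::::::-+%
-::::.......:+%@@@@@@@@*:::::::-+%
-::::.......:*%@@@@@@@@*::::::::+%
-::::.......:*%@@@@@@@@#-:::::::+%
-::::.......-*@@@@@@@@@#-..:::::+%
-::.........-*@@@@@@@@@#-...::::+%
-::.........-*@@@@@@@@@#-...::::+%
-::.........-*%@@@@@@@@#-...:..:+%
-::........:-*%@@@@@@@@%=:::::::+%
-::..:-====++*%@@@@@@@@@#+==+==-+%
-:..:-*#%%%%%%%@@@@@@@@@@%%%%%#++%
-...:=#@@@@@@@@@@@@@@@@@@@@@@@@#*%
-...:=#@@@@@@@@@@@@@@@@@@@@@@@@@#%
-...:=#@@@@@@@@@@@@@@@@@@@@@@@@@%%
-...:=#@@@@@@@@@@@@@@@@@@@@@@@@@##
-::.:=#@@@@@@@@@@@@@@@@@@@@@@@@%*#
-:::::=*#####%@@@@@@@@@@@@%%%%#++#
-:::::::::::-+#%%@@@@@@@%*-----:=#
-:.:........::-=+%@@@@@#=:.....:+%
-:..............:=#%%#*=:......:+%
=-----------------====---------=*%
#############**###****+++***##*##%
@@@@@@@%@@@@@%%%%%%%%%%%%%%%@%%%@@
@@@@@@@@@@@@@@@@@@@@@@@@@@@@@@@@@@
```

The rectified tee patch shows the T inside its recess with a dark margin, offset about 3 mm, most of it parallax. All four are placed and the look-alikes were not touched.

```bash
python3 -c "
from bench import arm
print(arm.close_job())"
```

```text
the job is handed in; nothing more can be done
None
```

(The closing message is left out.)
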